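Seat a lens barrel in an inclined V-block

ROBOT

A 6-joint arm with a two-finger parallel gripper is mounted at the origin on a cart in front of the work surface, level with it; the furniture and walls round the work are solid. World frame = base frame: x ahead of the robot, y to its left, z up, the work surface at z = 0. Lengths are in m, angles in rad, forces in N, time in s.
With the tool pointing down it reaches from about 0.275 to 0.975 m from the base axis. Payload 8.4 kg.
Tool frame: the origin (TCP) lies at the very end of the fingers, on their centre line; the grasp point (between the pads) lies 19 mm behind it (robot.grip_point_offset is the distance from the TCP to the grasp point, in m); z points along the fingers, y is the line along which they close (so a half turn about z gives the same grasp; the last joint's range is limited). The gripper opens to 92 mm and grips with 3 to 60 N. Pads are 20 mm wide; open, the fingers measure 128 mm over their backs; the gripper's body (75 mm by 189 mm) begins 69 mm behind the grasp point.
Start: joints at [1.234, 0.353, 1.633, -0, 1.155, -0.002], TCP at [0.205, 0.59, 0.215] pointing down, gripper open.
Joint ranges: [-2.63, 2.63], [-0.92, 2.1], [0.06, 2.66], [-1.3, 4.44], [0, 2.69], [-3.02, 3.02]. Speed limits (rad/s): [2.22, 2.22, 2.79, 3.14, 3.14, 3.14].

INTERFACE

Orientations are given as a rotation vector (axis times angle).
In Python, from workcell import robot, cams gives the robot as it stands.
- The arm moves only by the tool jog_arm, never from a script. Its argument "moves" is a list of rows, each a list of 3 entries, a list of its own where there are three numbers: the opening, from 0 (shut) to 1 (fully open), then the shift along the tool's x, y, z in units of 40 mm (1.0 is 40 mm), then the turn, a rotation vector about the tool's x, y, z in units of 5 degrees (1.0 is 5 degrees). A call has 1 to 12 rows; each row shifts and turns the commanded pose from where the row before left it, along the tool's axes as they then stand; what a row does not reach is not made up. A row lasts 1/10 s, in which the tool goes at most 50 mm and 8.59 degrees, less where a joint would pass 70% of its speed; a pose out of reach is approached as far as the arm can. A call is refused whole if a number of a shift passes 1 or a number of a turn 1, either way. A call with a gripper value outside its range is refused whole. The fingers move at their own pace and stop on an object; "force" is the grip in N (left out, the last holds). Time passes only in rows, so rows that do not move let the fingers close. It gives the time, the measured TCP pose, the force, the opening and the grip force at its end, in the units of the state.
- robot.read_state(): the state, without advancing time (a new reading comes with each control period).
- cams.read_camera(name): name is "scene" or "top"; returns a dict with "image" (400x640x3 uint8, red, green, blue), "camera_matrix" (3x3 intrinsics, pixels), "dist_coeffs" ([k1, k2, p1, p2, k3] as OpenCV has them; the pictures are not rectified), "T" (4x4, takes a point from camera to world coordinates). Camera axes: x right, y down, z forward; pixel columns grow to the right and rows downward; lengths in m; the calibration is good to about 2 mm. A picture is of the moment at which its call begins. There is no depth.
- robot.sign_off(): hands the job in; it is judged then, once.
The state is a dict: "time_s": time; "joints": joint angles; "dq": joint speeds; "joint_efforts": joint torques, N m; "ee_pos": TCP position; "orientation": TCP orientation; "wrist_force": force on the tool from outside, world axes, zero at the start; "moment": the same for the moment, N m; "gripper_width": finger opening in m; "gripper_force": force on a finger pad.
Only numpy, scipy, OpenCV 4.12 (cv2) and the standard library are available. Lean on these libraries where they do the work, as an engineer would, in place of code of your own. Each camera call takes 0.05 s, during which the arm holds its last target. There are 200 camera calls.

TASK

Take the lens barrel from the wooden rest and lay it in the sloping V-block, brass end down towards the red back stop and black cap uphill. Let go of it so that it lies freely on both flanks, and only then push it down the groove until the brass end is pressed firmly home against the stop, without shifting the stop, which has been set by hand and slips if it is pushed hard. Leave the barrel seated on both flanks and against the stop, and leave the other things where they are.

Things in the scene. Friction and masses are not known exactly. Their poses are not given: they have to be found in the camera images.
- barrel: Lens barrel, a round aluminium tube 30 mm in diameter, 130 mm long, about 0.16 kg, with a brass ring holding glass at one end and a black cap (12 mm long, may be pushed on) at the other. It starts lying level in the wooden rest. Origin: centre of the flat brass end face; x axis: along the barrel from the brass end to the cap; its roll about x is free.
- cap_end (a point): Centre of the barrel's flat black cap face, on the barrel's axis, 130 mm from the origin of the barrel.
- rest: Fixed wooden rest, 110 x 60 mm: two V-notched uprights (14 mm thick, 46 mm either side of the middle, 44 mm high, 49 mm wide) on a 10 mm base; between them a 78 mm gap for fingers. Origin: centre of the underside; x: along the barrel, from the brass end to the cap. The barrel's axis lies 48 mm above the underside, the barrel roughly centred.
- v_stand: Fixed aluminium V-block stand on a dark steel base plate 170 x 90 x 12 mm. Origin: centre of its underside; x: level, in the uphill direction of the groove. The groove slopes up by 25 degrees (0.436 rad) towards +x. The axis of a 30 mm barrel lying in it passes through the point (-45, 0, 70) mm of this frame, called s = 0; s counts uphill along that axis.
- left_flank: Left (+y) 45-degree steel faces of the groove's two V sections, s = -18 to 25 and 95 to 113 mm; wall tops 3.5 mm below the axis, 52 mm wide outside. Between them is a gap for fingers, its floor 34 mm below the axis. Origin: the point s = 0 on the groove axis (not on the steel); x: uphill along the groove, y: left across it, z: square to the groove, up.
- right_flank: Right (-y) 45-degree steel faces of both V sections. Origin and axes as for the left flank.
- back_stop: Back stop at the lower end of the groove: a red pad, 24 mm in diameter, on a steel spindle with a brass knob, centred on the groove axis. Origin: centre of the pad's face, which looks uphill; x: uphill along the groove, y: left, z: square to the groove, up. It is preset anywhere from s = -11 to 5 mm; friction holds it up to about 15 N, beyond that it slips.
- jar: Bystander: small blue jar with a white lid, 38 mm in diameter, 34 mm high. Origin: centre of the underside. Leave alone.
- rods: Bystander: black stand with two upright rods, 92 x 57 x 131 mm. Origin: centre of the underside. Leave alone.
- u_rail: Bystander: white U-shaped rail on a black foot, 72 x 50 x 88 mm. Origin: centre of the underside. Leave alone.
Not all that is in view belongs to the job. There is more than one size of the barrel; the one meant has the size given above.

How it is judged:
By the outcome, as a careful person would: the job done as asked, in the order asked, and still so for the second after the job is handed in, with the robot touching nothing.
It also fails if it takes over 67 s, if anything falls off the work surface, if the arm or the gripper's body presses on something with over 40 N, if the wrist force passes 120 N, or if a joint passes its speed limit or range.

## Working session

There is one attempt and no reset: what is moved stays moved. The work goes in short steps, Python scripts to look and compute and a tool call to move; the robot and the scene stay as the last step left them, time stands still between calls to the robot, and variables do not carry over. Pictures are saved under pics/ and viewed, at most 10 in all, crops included, and the job is handed in when it is done.

Besides the shell and the picture viewer there is one more tool, called after "Call:" in YAML: its name, and indented under it one key for each argument. jog_arm: Moves the arm, as the interface text tells. Its arguments: {"type":"object","properties":{"moves":{"type":"array"},"force":{"type":"number"}},"required":["moves"]}

```bash
ls; mkdir -p pics; cat > h.py <<'E'
import numpy as np, cv2
from workcell import robot, cams
from scipy.spatial.transform import Rotation as R
def ray(c,px):
    K=np.array(c["camera_matrix"]);d=np.array(c["dist_coeffs"]);T=np.array(c["T"])
    u=cv2.undistortPoints(np.array(px,float).reshape(-1,1,2),K,d).reshape(-1,2)
    D=np.c_[u,np.ones(len(u))]@T[:3,:3].T
    return T[:3,3],D/np.linalg.norm(D,axis=1)[:,None]
def onz(c,px,z):
    o,D=ray(c,px); return o+D*((z-o[2])/D[:,2])[:,None]
def tri(c1,p1,c2,p2):
    o1,d1=ray(c1,[p1]);o2,d2=ray(c2,[p2]);d1=d1[0];d2=d2[0]
    A=np.c_[d1,-d2];s=np.linalg.lstsq(A,o2-o1,rcond=None)[0]
    a=o1+s[0]*d1;b=o2+s[1]*d2;return (a+b)/2,np.linalg.norm(a-b)
def proj(c,P):
    T=np.linalg.inv(np.array(c["T"]))
    return cv2.projectPoints(np.array(P,float).reshape(-1,1,3),cv2.Rodrigues(T[:3,:3])[0],T[:3,3],np.array(c["camera_matrix"]),np.array(c["dist_coeffs"]))[0].reshape(-1,2)
def snap(n,name=None):
    c=cams.read_camera(n)
    if name: cv2.imwrite(f"pics/{name}.png",c["image"][:,:,::-1])
    return c
E
python3 - <<'E'
from h import *
import pickle
cc={}
for n in("scene","top"):
    cc[n]=snap(n,n+"0"); print(n,np.round(cc[n]["T"],3).tolist(), np.round(cc[n]["camera_matrix"],0).tolist())
pickle.dump(cc,open("c0.pkl","wb"))
print(robot.read_state())
E
```

```text
pics
scene [[0.522, -0.616, 0.589, -0.057], [-0.853, -0.361, 0.378, -0.535], [-0.02, -0.7, -0.714, 0.898], [0.0, 0.0, 0.0, 1.0]] [[369.0, 0.0, 320.0], [0.0, 369.0, 198.0], [0.0, 0.0, 1.0]]
top [[-0.044, -0.978, 0.204, 0.287], [-0.999, 0.044, -0.004, -0.111], [-0.005, -0.204, -0.979, 1.779], [0.0, 0.0, 0.0, 1.0]] [[513.0, 0.0, 317.0], [0.0, 513.0, 194.0], [0.0, 0.0, 1.0]]
{'time_s': 0.1, 'joints': array([ 1.23360752e+00,  3.53565758e-01,  1.63402817e+00, -1.72199513e-05,
        1.15522665e+00, -2.37488667e-03]), 'dq': array([-0.00100854, -0.00116252, -0.0026553 , -0.00047779, -0.00235501,
       -0.00054197]), 'joint_efforts': array([ 3.67302800e-04, -5.94899833e+01, -3.34932339e+01,  6.98546064e-02,
        1.82300824e-02, -2.19108119e-05]), 'ee_pos': array([0.2052167 , 0.58988517, 0.2139605 ]), 'orientation': array([-5.23428544e-01, -3.09748564e+00,  1.90514369e-03]), 'wrist_force': array([0.87339782, 0.04873022, 0.31863141]), 'moment': array([ 0.05497002,  0.01155665, -0.03878268]), 'gripper_force': 0.0, 'gripper_width': 0.09179108773270366}
```

View pics/scene0.png

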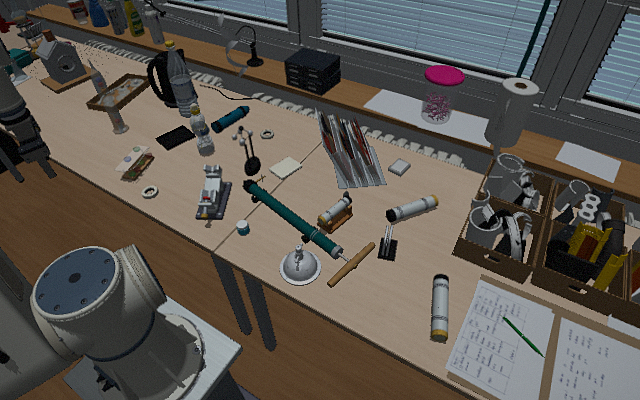

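View pics/top0.png

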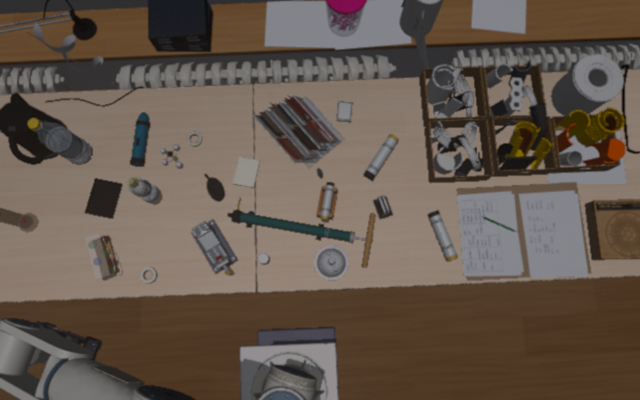

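Candidates for the barrel: top (327,201) / scene (335,212), small and in the wooden rest; top (381,157) / scene (412,208), larger, lying on the bench; top (443,235) / scene (440,307), larger, lying on the bench. I choose the one in the rest. The V-stand is at top (213,247), scene (212,193). Next is a close crop to check.

```bash
python3 - <<'E'
from h import *
import pickle
cc=pickle.load(open("c0.pkl","rb"))
def cr(n,u,v,w,h): 
    return cv2.resize(cc[n]["image"][v:v+h,u:u+w,::-1],(400,300),interpolation=cv2.INTER_CUBIC)
a=np.hstack([cr("scene",305,185,64,48),cr("top",295,177,64,48)])
b=np.hstack([cr("scene",180,157,80,60),cr("top",180,217,80,60)])
im=np.vstack([a,b]);im=np.clip(im.astype(float)*1.4,0,255).astype(np.uint8);cv2.imwrite("pics/crop0.png",im)
E
```

```text
(no output)
```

View pics/crop0.png

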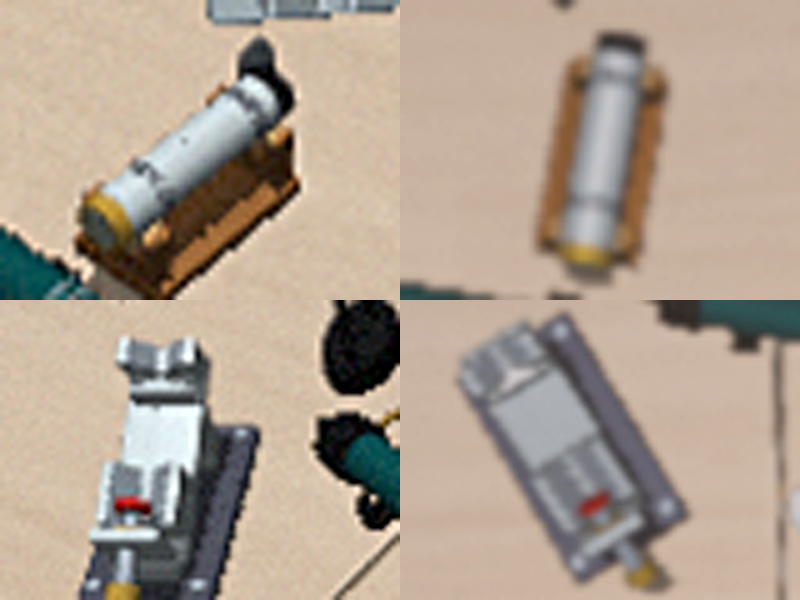

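Crop: the rest holds the 30 mm barrel, with the brass end towards the robot (top about 323,219) and the black cap far (about 330,183). The stand's red pad is at top about (219,258), scene about (206,198), and the groove runs uphill to top about (200,227).

```bash
python3 - <<'E'
from h import *
import pickle
cc=pickle.load(open("c0.pkl","rb"))
S,T=cc["scene"],cc["top"]
def mask(c,box,f):
    u,v,w,h=box;im=cv2.resize(c["image"][v:v+h,u:u+w],None,fx=8,fy=8,interpolation=cv2.INTER_CUBIC)
    hsv=cv2.cvtColor(im,cv2.COLOR_RGB2HSV).astype(int);m=f(*[hsv[...,i] for i in range(3)]).astype(np.uint8)
    n,l,st,ce=cv2.connectedComponentsWithStats(m);k=1+np.argmax(st[1:,4]);cn=cv2.findContours((l==k).astype(np.uint8),0,1)[0][0][:,0]
    P=lambda p:(np.array(p,float)+.5)/8-.5+[u,v]
    return P(ce[k]),st[k,4]/64,P(cn),P
red=lambda h,s,v:((h<8)|(h>172))&(s>130)&(v>70)
rs,rt=mask(S,(180,157,80,60),red),mask(T,(180,217,80,60),red)
print("red",rs[0],rs[1],rt[0],rt[1],"tri",tri(S,rs[0],T,rt[0]))
# brass
br=lambda h,s,v:(h>18)&(h<32)&(s>110)&(v>80)
for nm,bs,bt in(("brassbarrel",(305,185,64,48),(295,177,64,48)),("knob",(180,190,80,40),(180,240,80,45))):
    a,b=mask(S,bs,br),mask(T,bt,br);print(nm,a[0],a[1],b[0],b[1],tri(S,a[0],T,b[0]))
# plate, top and scene
for c,b in((T,(180,217,80,60)),(S,(180,157,80,62))):
    pl=mask(c,b,lambda h,s,v:(h>108)&(h<150)&(s>25)&(v<125)&(v>50))
    q=cv2.approxPolyDP((pl[2]*8).astype(np.float32).reshape(-1,1,2),8,True)[:,0]/8
    print("plate",pl[1]);print(np.c_[q,onz(c,q,0.012)[:,:2]].round(3).tolist())
# barrel body: low saturation vs wood
b=mask(T,(305,175,44,50),lambda h,s,v:((s<45)&(v>60)))
q=b[2];r=cv2.minAreaRect((q*8).astype(np.float32));p=cv2.boxPoints(r)/8
print("body",b[1],p.round(1).tolist(),onz(T,p,.05).round(4).tolist())
for nm,p in(("T",T),("S",S)): pass
# hue samples
for u,v in((238,255),(225,270),(232,243)):print(cv2.cvtColor(T["image"][v-1:v+1,u-1:u+1],cv2.COLOR_RGB2HSV)[0])
E
```

```text
red [205.44640262 197.14153343] 10.75 [218.35519622 257.45803052] 10.75 tri (array([0.44360355, 0.21719251, 0.07244696]), np.float64(7.666454630855315e-05))
brassbarrel [322.08018519 218.40925926] 21.09375 [323.96067124 217.48467373] 18.796875 (array([ 0.56603022, -0.14084392,  0.05654797]), np.float64(0.003511118223366365))
knob [203.60772149 215.01245898] 19.046875 [228.1764156 271.703125 ] 14.625 (array([0.39712057, 0.18910091, 0.04773321]), np.float64(0.0005096704659776314))
plate 136.84375
[[213.438, 223.062, 0.569, 0.245], [211.938, 227.188, 0.555, 0.251], [214.188, 228.188, 0.551, 0.243], [217.312, 236.312, 0.522, 0.232], [219.438, 237.062, 0.519, 0.225], [222.812, 246.312, 0.487, 0.213], [225.188, 247.312, 0.483, 0.205], [229.688, 254.938, 0.456, 0.19], [229.188, 258.812, 0.443, 0.192], [230.938, 259.312, 0.441, 0.186], [231.562, 256.062, 0.452, 0.183], [234.062, 257.438, 0.447, 0.175], [233.688, 255.062, 0.455, 0.176]]
plate 142.15625
[[230.062, 182.312, 0.58, 0.248], [228.438, 184.812, 0.567, 0.244], [226.438, 183.188, 0.57, 0.256], [228.062, 182.438, 0.576, 0.254], [222.062, 182.938, 0.563, 0.271], [225.688, 183.688, 0.567, 0.257], [225.938, 186.938, 0.554, 0.245], [219.938, 204.062, 0.481, 0.206], [222.438, 206.188, 0.478, 0.192], [221.062, 206.812, 0.473, 0.195], [220.188, 205.438, 0.477, 0.201], [218.812, 207.188, 0.468, 0.2], [218.188, 211.688, 0.452, 0.188], [215.938, 213.062, 0.444, 0.19], [216.188, 216.938, 0.431, 0.178], [221.062, 216.812, 0.44, 0.164], [227.312, 194.562, 0.528, 0.215], [226.188, 193.062, 0.532, 0.223], [228.188, 191.688, 0.54, 0.222]]
body 268.484375 [[319.70001220703125, 214.8000030517578], [325.5, 183.1999969482422], [334.5, 184.89999389648438], [328.79998779296875, 216.39999389648438]] [[0.5759, -0.1256, 0.05], [0.6855, -0.1503, 0.05], [0.6783, -0.1814, 0.05], [0.5689, -0.1563, 0.05]]
[[ 13  50 148]
 [ 13  49 147]]
[[  5  15  99]
 [120  12 105]]
[[ 13  53 145]
 [ 13  53 145]]
```

```bash
python3 - <<'E'
from h import *
import pickle
cc=pickle.load(open("c0.pkl","rb"));S,T=cc["scene"],cc["top"]
def redge(c,v0,v1,u0,u1,lo):
    g=cv2.cvtColor(c["image"],cv2.COLOR_RGB2GRAY).astype(float);out=[]
    for v in range(v0,v1):
        r=g[v,u0(v):u1(v)];d=np.diff(r);k=np.argmax(d)
        w=np.clip(d[max(k-1,0):k+2],0,None);out.append((u0(v)+max(k-1,0)+(w*np.arange(len(w))).sum()/w.sum()+.5,v))
    return np.array(out)
def fit(P):
    vx,vy,x,y=cv2.fitLine(P[:,:2].astype(np.float32),cv2.DIST_HUBER,0,.01,.01).ravel();n=np.array([-vy,vx])
    return np.degrees(np.arctan(vy/vx)),np.array([x,y]),np.std((P[:,:2]-[x,y])@n)
et=redge(T,225,256,lambda v:int(213+(v-220)*25/40-5),lambda v:int(213+(v-220)*25/40+7),0)
es=redge(S,188,213,lambda v:int(231-(v-183)*.26-5),lambda v:int(231-(v-183)*.26+6),0)
for n,c,e in(("T",T,et),("S",S,es)):
    P=onz(c,e,0.012);a,p,s=fit(P);print(n,"yaw",a,"pt",p,"std",s)
    yaw=np.radians(a);nn=np.array([-np.sin(yaw),np.cos(yaw)]);red=np.array([.4436,.2172]);kn=np.array([.3971,.1891])
    print(" red,knob lateral from edge",(red-p)@nn,(kn-p)@nn)
# plate corners (by hand, top) : lower right, bottom-left, upper right
print(onz(T,[(238,260),(216,273),(213,219.5)],.012).round(3).tolist())
# what pixels the stand features project to given yaw 31
E
```

```text
T yaw 29.991468 pt [0.5083795  0.20214763] std 0.0004475806288351359
 red,knob lateral from edge 0.04541825754693431 0.04432485274723451
S yaw 29.887184 pt [0.50907266 0.19738783] std 0.0007893158376381241
 red,knob lateral from edge 0.04980193689384812 0.04860966870704046
[[0.438, 0.161, 0.012], [0.397, 0.237, 0.012], [0.582, 0.247, 0.012]]
```

Call:
jog_arm:
  moves:
    - [0.7, [-0.4, -0.35, 0], [0, 0, 0]]
    - [0.7, [-0.8, -0.7, 0], [0, 0, 0]]
    - [0.7, [-0.8, -0.7, 0], [0, 0, 0]]
    - [0.7, [-0.8, -0.7, 0], [0, 0, 0]]
    - [0.7, [-0.8, -0.7, 0], [0, 0, 0]]
    - [0.7, [-0.8, -0.7, 0], [0, 0, 0]]
    - [0.7, [-0.8, -0.7, 0], [0, 0, 0]]
    - [0.7, [-0.8, -0.7, 0], [0, 0, 0]]
    - [0.7, [-0.8, -0.7, 0], [0, 0, 0]]
    - [0.7, [-0.8, -0.7, 0], [0, 0, 0]]
    - [0.7, [-0.8, -0.7, 0], [0, 0, 0]]
    - [0.7, [-0.8, -0.7, 0], [0, 0, 0]]
  force: 20

```text
time_s: 1.3
ee_pos: [0.4475, 0.1636, 0.2145]
orientation: [-0.523, -3.098, 0.0]
wrist_force: [0.0, 0.6, -0.1]
gripper_width: 0.0646
gripper_force: 0.0
```

Call:
jog_arm:
  moves:
    - [0.7, [-0.8, -0.7, 0], [0, 0, 0]]
    - [0.7, [-0.8, -0.7, 0], [0, 0, 0]]
    - [0.7, [-0.8, -0.7, 0], [0, 0, 0]]
    - [0.7, [-0.8, -0.7, 0], [0, 0, 0]]
    - [0.7, [-0.8, -0.7, 0], [0, 0, 0]]
    - [0.7, [-0.8, -0.7, 0], [0, 0, 0]]
    - [0.7, [-0.8, -0.7, 0], [0, 0, 0]]
    - [0.7, [-0.5, -0.4, 0], [0, 0, -0.6]]
    - [0.7, [0, 0, 0], [0, 0, -0.6]]
    - [0.7, [0, 0, 0], [0, 0, 0]]

```text
time_s: 2.3
ee_pos: [0.6077, -0.1159, 0.2139]
orientation: [-0.361, -3.12, -0.0]
wrist_force: [0.6, 0.2, -0.5]
gripper_width: 0.0648
gripper_force: 0.0
```

```bash
cat >> h.py <<'E'
def go(p,Rt):
    "remaining shift (tool units of 40 mm) and turn (units of 5 deg)"
    s=robot.read_state();Rc=R.from_rotvec(s["orientation"])
    print("t",round(s["time_s"],2),"p",s["ee_pos"].round(4),"F",s["wrist_force"].round(2),"w",round(s["gripper_width"],4))
    print("shift u",(Rc.inv().apply(np.array(p)-s["ee_pos"])/.04).round(3),"turn u",(np.degrees((Rc.inv()*Rt).as_rotvec())/5).round(3))
def frame(x,z):
    x=np.array(x)/np.linalg.norm(x);z=np.array(z)/np.linalg.norm(z);return R.from_matrix(np.c_[x,np.cross(z,x),z])
yb=np.radians(-12.8);bx=np.array([np.cos(yb),np.sin(yb),0])
Rpick=frame(-bx,[0,0,-1]);Ppick=np.array([.6216,-.152,.029])
yv=np.radians(30);c,s_=np.cos(np.radians(25)),np.sin(np.radians(25))
gx=np.array([np.cos(yv)*c,np.sin(yv)*c,s_]);gz=np.array([-np.cos(yv)*s_,-np.sin(yv)*s_,c])
gy=np.cross(gz,gx)
O=np.array([.4875,.243,0]);S0=O+np.array([-.045*np.cos(yv),-.045*np.sin(yv),.07])
Rv=frame(-gx,-gz)
def grv(s,h=0): return S0+gx*s+gz*h
E
python3 - <<'E'
from h import *
go(Ppick,Rpick)
E
```

```text
t 2.3 p [ 0.6077 -0.1159  0.2139] F [ 0.64  0.16 -0.51] w 0.0648
shift u [-0.549 -0.799  4.621] turn u [ 0.    -0.014 -0.084]
```

Call:
jog_arm:
  moves:
    - [0.7, [-0.3, -0.4, 0], [0, 0, -0.08]]
    - [0.7, [-0.25, -0.4, 0], [0, 0, 0]]
    - [0.7, [0, 0, 0.8], [0, 0, 0]]
    - [0.7, [0, 0, 0.8], [0, 0, 0]]
    - [0.7, [0, 0, 0.8], [0, 0, 0]]
    - [0.7, [0, 0, 0.8], [0, 0, 0]]
    - [0.7, [0, 0, 0.5], [0, 0, 0]]
    - [0.7, [0, 0, 0.5], [0, 0, 0]]
    - [0.7, [0, 0, 0.4], [0, 0, 0]]
    - [0.7, [0, 0, 0], [0, 0, 0]]

```text
time_s: 3.3
ee_pos: [0.6206, -0.151, 0.0284]
orientation: [-0.35, -3.118, -0.001]
wrist_force: [-0.1, 0.4, 0.4]
gripper_width: 0.064
gripper_force: 0.0
```

```bash
python3 - <<'E'
from h import *
go(Ppick,Rpick)
a=snap("scene");b=snap("top")
f=lambda c,u,v:cv2.resize(c["image"][v:v+60,u:u+80,::-1],(400,300),interpolation=cv2.INTER_CUBIC)
cv2.imwrite("pics/pick.png",np.hstack([f(a,295,175),f(b,287,171)]))
E
```

```text
t 3.3 p [ 0.6206 -0.151   0.0284] F [-0.14  0.44  0.38] w 0.064
shift u [-0.03  -0.02  -0.015] turn u [ 0.001 -0.042 -0.003]
```

View pics/pick.png

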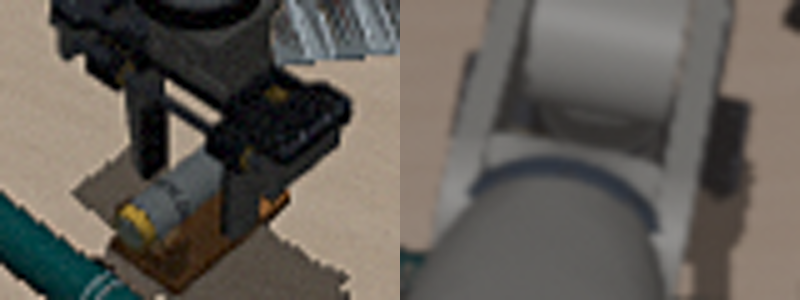

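The fingers straddle the barrel between the uprights, with the brass end clear at scene about (323,218). Closing now, then lifting.

Call:
jog_arm:
  moves:
    - [0.3, [0, 0, 0], [0, 0, 0]]
    - [0.3, [0, 0, 0], [0, 0, 0]]
    - [0.2, [0, 0, 0], [0, 0, 0]]
    - [0.2, [0, 0, 0], [0, 0, 0]]
    - [0.2, [0, 0, 0], [0, 0, 0]]
    - [0.2, [0, 0, 0], [0, 0, 0]]
    - [0.2, [0, 0, 0], [0, 0, 0]]
  force: 20

```text
time_s: 4.1
ee_pos: [0.6221, -0.1528, 0.0312]
orientation: [0.349, 3.122, -0.003]
wrist_force: [-3.3, -7.3, 3.9]
gripper_width: 0.0293
gripper_force: 20.0
```

Call:
jog_arm:
  moves:
    - [0.2, [0, 0, -0.1], [0, 0, 0]]
    - [0.2, [0, 0, -0.3], [0, 0, 0]]
    - [0.2, [0, 0, -0.6], [0, 0, 0]]
    - [0.2, [0, 0, -0.8], [0, 0, 0]]
    - [0.2, [0, 0, -0.8], [0, 0, 0]]
    - [0.2, [0, 0, -0.8], [0, 0, 0]]
    - [0.2, [0, 0, -0.8], [0, 0, 0]]
    - [0.2, [0, 0, -0.5], [0, 0, 0]]
    - [0.2, [0, 0, 0], [0, 0, 0]]

```text
time_s: 5.0
ee_pos: [0.6239, -0.1514, 0.2227]
orientation: [0.349, 3.116, -0.001]
wrist_force: [0.8, -0.1, -1.4]
gripper_width: 0.0294
gripper_force: 20.0
```

```bash
python3 - <<'E'
from h import *
# TCP lies 19 mm below axis; hover 60 mm above seat
go(grv(.066,-.019+.07),Rv); print(S0, grv(.066,-.019), grv(.066,.051))
E
```

```text
t 5.0 p [ 0.6239 -0.1514  0.2227] F [ 0.85 -0.13 -1.41] w 0.0294
shift u [5.641 8.748 1.931] turn u [-1.889 -4.698 -8.408]
[0.44852886 0.2205     0.07      ] [0.50728527 0.25442303 0.08067296] [0.4816654  0.23963139 0.1441145 ]
```

Call:
jog_arm:
  moves:
    - [0.2, [0.3, 0.4, 0], [0, 0, -0.5]]
    - [0.2, [0.5, 0.8, 0], [0, 0, -1]]
    - [0.2, [0.45, 0.85, 0], [0, 0, -1]]
    - [0.2, [0.4, 0.9, 0], [0, 0, -1]]
    - [0.2, [0.3, 0.9, 0], [0, 0, -1]]
    - [0.2, [0.2, 0.95, 0], [0, 0, -1]]
    - [0.2, [0.1, 0.95, 0], [0, 0, -1]]
    - [0.2, [0.05, 0.95, 0], [0, 0, -1]]
    - [0.2, [0, 0.9, 0], [0, 0, -1]]
    - [0.2, [0, 0.6, 0], [0, 0, -0.2]]
    - [0.2, [0, 0, 0], [0, -0.5, 0]]
    - [0.2, [0, 0, 0], [0, 0, 0]]

```text
time_s: 6.2
ee_pos: [0.4822, 0.1695, 0.217]
orientation: [-0.826, 2.99, 0.018]
wrist_force: [-0.0, -0.4, -1.8]
gripper_width: 0.0296
gripper_force: 20.0
```

```bash
python3 - <<'E'
from h import *
go(grv(.066,-.019+.07),Rv)
E
```

```text
t 6.2 p [0.4822 0.1695 0.217 ] F [-0.   -0.36 -1.77] w 0.0296
shift u [-0.812  1.51   1.859] turn u [ 0.052 -4.53   0.171]
```

Call:
jog_arm:
  moves:
    - [0.2, [-0.3, 0.5, 0], [0.05, -0.5, 0.17]]
    - [0.2, [-0.3, 0.5, 0], [0, -0.8, 0]]
    - [0.2, [-0.2, 0.5, 0], [0, -0.9, 0]]
    - [0.2, [0, 0, 0], [0, -0.9, 0]]
    - [0.2, [0, 0, 0], [0, -0.9, 0]]
    - [0.2, [0, 0, 0], [0, -0.5, 0]]
    - [0.2, [0, 0, 0], [0, 0, 0]]
    - [0.2, [0, 0, 0], [0, 0, 0]]

```text
time_s: 7.0
ee_pos: [0.482, 0.2366, 0.2208]
orientation: [-0.701, 2.626, 0.15]
wrist_force: [0.4, 0.3, -2.0]
gripper_width: 0.0293
gripper_force: 20.0
```

```bash
python3 - <<'E'
from h import *
go(grv(.066,-.019+.07),Rv)
E
```

```text
t 7.0 p [0.482  0.2366 0.2208] F [ 0.41  0.33 -2.02] w 0.0293
shift u [0.778 0.078 1.751] turn u [-0.048 -0.028 -0.012]
```

Call:
jog_arm:
  moves:
    - [0.2, [0.4, 0.08, 0.4], [-0.05, 0, 0]]
    - [0.2, [0.38, 0, 0.6], [0, 0, 0]]
    - [0.2, [0, 0, 0.6], [0, 0, 0]]
    - [0.2, [0, 0, 0.6], [0, 0, 0]]
    - [0.2, [0, 0, 0.3], [0, 0, 0]]
    - [0.2, [0, 0, 0], [0, 0, 0]]
    - [0.2, [0, 0, 0], [0, 0, 0]]

```text
time_s: 7.7
ee_pos: [0.4931, 0.2467, 0.1176]
orientation: [-0.702, 2.624, 0.156]
wrist_force: [0.8, 0.8, -1.9]
gripper_width: 0.0294
gripper_force: 20.0
```

```bash
python3 - <<'E'
from h import *
go(grv(.066,-.019),Rv)
a=snap("scene");b=snap("top")
def f(c,u,v):
    return cv2.resize(c["image"][v:v+60,u:u+80,::-1],(400,300),interpolation=cv2.INTER_CUBIC)
cv2.imwrite("pics/hover.png",np.hstack([f(a,170,150),f(b,180,210)]))
# brass ring centre in scene -> compare with expected
E
```

```text
t 7.7 p [0.4931 0.2467 0.1176] F [ 0.84  0.75 -1.93] w 0.0294
shift u [ 0.024 -0.011  1.007] turn u [ 0.004 -0.009 -0.01 ]
```

View pics/hover.png

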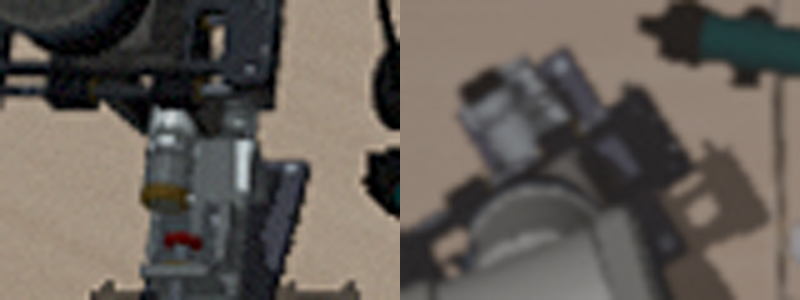

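The hover picture shows the barrel above the groove, brass end at scene about (203,189), red pad at about (206.5,198). I'll check the offset numerically.

```bash
python3 - <<'E'
from h import *
s=robot.read_state();c=snap("scene")
im=c["image"];hsv=cv2.cvtColor(im,cv2.COLOR_RGB2HSV).astype(int)
def cen(u,v,w,h,f):
    H=hsv[v:v+h,u:u+w];m=f(H[...,0],H[...,1],H[...,2]);y,x=np.nonzero(m);return np.array([x.mean()+u,y.mean()+v]).round(2),m.sum(),(x.min()+u,x.max()+u,y.min()+v,y.max()+v)
print("brass",cen(190,178,30,18,lambda h,s,v:(h>12)&(h<32)&(s>110)&(v>50)))
print("red",cen(195,190,22,14,lambda h,s,v:((h<8)|(h>172))&(s>130)&(v>50)))
p=s["ee_pos"]-R.from_rotvec(s["orientation"]).apply([0,0,.019])
x=-R.from_rotvec(s["orientation"]).apply([1,0,0])
print("exp ring(3mm), 55 and brass face",proj(c,[p-x*.052,p-x*.055]).round(2))
for st in(-.010,-.005,0,.005):
    print("pad face top, axis at s",st,proj(c,[grv(st,.012),grv(st,0)]).round(2).tolist(), proj(cams.read_camera("top") if 0 else c,[grv(st-.005,.012)]).round(2).tolist())
E
```

```text
brass (array([202.12, 188.08]), np.int64(26), (np.int64(198), np.int64(206), np.int64(187), np.int64(190)))
red (array([205.73, 197.33]), np.int64(15), (np.int64(203), np.int64(209), np.int64(196), np.int64(198)))
exp ring(3mm), 55 and brass face [[202.24 187.27]
 [202.12 188.17]]
pad face top, axis at s -0.01 [[204.39, 198.06], [205.6, 199.3]] [[204.2, 199.55]]
pad face top, axis at s -0.005 [[204.58, 196.57], [205.78, 197.83]] [[204.39, 198.06]]
pad face top, axis at s 0 [[204.76, 195.08], [205.96, 196.36]] [[204.58, 196.57]]
pad face top, axis at s 0.005 [[204.95, 193.6], [206.15, 194.89]] [[204.76, 195.08]]
```

Call:
jog_arm:
  moves:
    - [0.2, [0.17, 0, 0.1], [0, 0, 0]]
    - [0.2, [0, 0, 0.25], [0, 0, 0]]
    - [0.2, [0, 0, 0.25], [0, 0, 0]]
    - [0.2, [0, 0, 0.2], [0, 0, 0]]
    - [0.2, [0, 0, 0.1], [0, 0, 0]]
    - [0.2, [0, 0, 0], [0, 0, 0]]
    - [0.2, [0, 0, 0], [0, 0, 0]]

```text
time_s: 8.55
ee_pos: [0.5008, 0.2512, 0.0817]
orientation: [-0.702, 2.624, 0.156]
wrist_force: [-1.0, -0.8, -2.0]
gripper_width: 0.0296
gripper_force: 20.0
```

Call:
jog_arm:
  moves:
    - [0.2, [0, 0, 0.03], [0, 0, 0]]
    - [0.2, [0, 0, 0.03], [0, 0, 0]]
    - [0.2, [0, 0, 0], [0, 0, 0]]
    - [0.2, [0, 0, 0], [0, 0, 0]]

```text
time_s: 8.95
ee_pos: [0.5019, 0.2517, 0.0801]
orientation: [-0.702, 2.623, 0.156]
wrist_force: [-1.0, -1.1, 0.7]
gripper_width: 0.0295
gripper_force: 20.0
```

```bash
python3 - <<'E'
from h import *
go(grv(.060,-.019),Rv)
E
```

```text
t 8.95 p [0.5019 0.2517 0.0801] F [-1.01 -1.1   0.67] w 0.0295
shift u [ 0.006 -0.01   0.05 ] turn u [ 0.001  0.007 -0.01 ]
```

Call:
jog_arm:
  moves:
    - [0.2, [0, 0, 0.02], [0, 0, 0]]
    - [0.2, [0, 0, 0], [0, 0, 0]]
    - [0.2, [0, 0, 0], [0, 0, 0]]

```text
time_s: 9.25
ee_pos: [0.5022, 0.2517, 0.0796]
orientation: [-0.701, 2.623, 0.156]
wrist_force: [-3.7, -5.6, 8.8]
gripper_width: 0.0289
gripper_force: 20.0
```

Call:
jog_arm:
  moves:
    - [0.2, [0, 0, 0.02], [0, 0, 0]]
    - [0.2, [0, 0, 0], [0, 0, 0]]
    - [0.2, [0, 0, 0], [0, 0, 0]]

```text
time_s: 9.55
ee_pos: [0.5026, 0.2516, 0.079]
orientation: [-0.701, 2.623, 0.156]
wrist_force: [-3.5, -9.7, 11.2]
gripper_width: 0.0294
gripper_force: 20.0
```

Call:
jog_arm:
  moves:
    - [0.2, [0, -0.02, 0], [0, 0, 0]]
    - [0.2, [0, -0.02, 0], [0, 0, 0]]
    - [0.2, [0, 0, 0], [0, 0, 0]]
    - [0.2, [0, 0, 0], [0, 0, 0]]

```text
time_s: 9.95
ee_pos: [0.5028, 0.2513, 0.0789]
orientation: [-0.702, 2.623, 0.157]
wrist_force: [-7.3, 2.8, 8.1]
gripper_width: 0.0294
gripper_force: 20.0
```

Call:
jog_arm:
  moves:
    - [0.2, [0, 0.02, -0.02], [0, 0, 0]]
    - [0.2, [0, 0, 0], [0, 0, 0]]
    - [0.2, [0, 0, 0], [0, 0, 0]]

```text
time_s: 10.25
ee_pos: [0.5023, 0.2511, 0.0789]
orientation: [-0.702, 2.624, 0.156]
wrist_force: [-0.4, -0.5, -2.4]
gripper_width: 0.0295
gripper_force: 20.0
```

Call:
jog_arm:
  moves:
    - [0.34, [0, 0, 0], [0, 0, 0]]
    - [0.36, [0, 0, 0], [0, 0, 0]]
    - [0.45, [0, 0, 0], [0, 0, 0]]
    - [0.6, [0, 0, 0], [0, 0, 0]]
    - [0.6, [0, 0, 0], [0, 0, 0]]
  force: 3

```text
time_s: 10.75
ee_pos: [0.5024, 0.2512, 0.0791]
orientation: [-0.702, 2.624, 0.156]
wrist_force: [0.3, -0.0, 0.2]
gripper_width: 0.054
gripper_force: 0.0
```

```bash
python3 - <<'E'
from h import *
go(grv(.060,-.019),Rv)
c=snap("scene");hsv=cv2.cvtColor(c["image"],cv2.COLOR_RGB2HSV).astype(int)
def cen(u,v,w,h,f):
    H=hsv[v:v+h,u:u+w];m=f(H[...,0],H[...,1],H[...,2]);y,x=np.nonzero(m);return (np.array([x.mean()+u,y.mean()+v]).round(2) if m.any() else None),m.sum()
print("brass",cen(190,178,30,24,lambda h,s,v:(h>12)&(h<32)&(s>110)&(v>50)))
print("red",cen(195,190,22,14,lambda h,s,v:((h<8)|(h>172))&(s>130)&(v>50)))
for st in(-.005,0,.005,.01):print(st,proj(c,[grv(st)]).round(1))
cv2.imwrite("pics/rel.png",cv2.resize(c["image"][150:210,170:250,::-1],(400,300),interpolation=cv2.INTER_CUBIC))
E
```

```text
t 10.75 p [0.5024 0.2512 0.0791] F [ 0.32 -0.    0.23] w 0.054
shift u [0.002 0.009 0.025] turn u [ 0.002  0.002 -0.01 ]
brass (array([206.7, 194.8]), np.int64(20))
red (array([205.5 , 197.33]), np.int64(12))
-0.005 [[205.8 197.8]]
0 [[206.  196.4]]
0.005 [[206.1 194.9]]
0.01 [[206.3 193.4]]
```

View pics/rel.png

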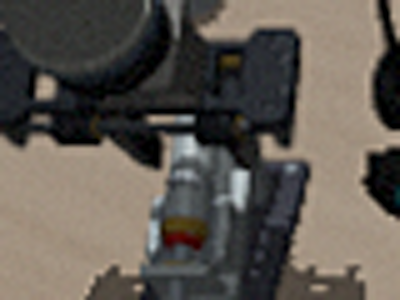

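The barrel is released and lies in the groove, brass ring at scene about (206.7,195), just uphill of the red pad (about 206,197.5). I'll withdraw, close the fingers and go round behind the cap.

Call:
jog_arm:
  moves:
    - [0.6, [0, 0, -0.3], [0, 0, 0]]
    - [0.6, [0, 0, -0.6], [0, 0, 0]]
    - [0.6, [0, 0, -0.7], [0, 0, 0]]
    - [0.6, [0, 0, -0.2], [0, 0, 0]]
    - [0, [-0.5, 0, 0], [0, 0, 0]]
    - [0, [-0.7, 0, 0], [0, 0, 0]]
    - [0, [-0.7, 0, 0], [0, 0, 0]]
    - [0, [-0.6, 0, 0], [0, 0, 0]]
    - [0, [-0.25, 0, 0], [0, 0, 0]]
    - [0, [0, 0, 0], [0, 0, 0]]
    - [0, [0, 0, 0], [0, 0, 0]]

```text
time_s: 11.9
ee_pos: [0.5611, 0.2851, 0.1897]
orientation: [-0.702, 2.626, 0.156]
wrist_force: [-0.4, -0.6, -0.4]
gripper_width: 0.0018
gripper_force: 0.0
```

```bash
python3 - <<'E'
from h import *
go(grv(.167,-.012),Rv)
c=snap("scene");t=snap("top")
f=lambda c,u,v:cv2.resize(c["image"][v:v+60,u:u+80,::-1],(400,300),interpolation=cv2.INTER_CUBIC)
cv2.imwrite("pics/lie.png",np.hstack([f(c,170,150),f(t,170,205)]))
print(proj(c,[grv(.005),grv(.135)]),proj(t,[grv(.005),grv(.135)]))
E
```

```text
t 11.9 p [0.5611 0.2851 0.1897] F [-0.4  -0.56 -0.43] w 0.0018
shift u [0.027 0.008 1.642] turn u [ 0.004 -0.023 -0.01 ]
[[206.14624014 194.88695   ]
 [210.76992985 158.12004659]] [[216.67971645 254.87895514]
 [195.20118269 222.80534739]]
```

View pics/lie.png

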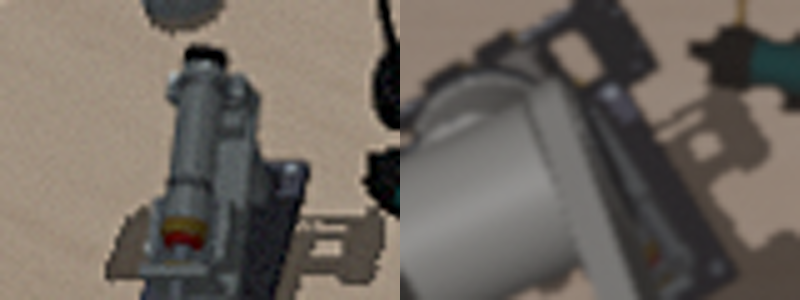

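The barrel is lying in the groove, its cap at scene about (211,160), where expected. The fingers are shut above it and uphill. Next I lower them behind the cap.

Call:
jog_arm:
  moves:
    - [0, [0, 0, 0.3], [0, 0, 0]]
    - [0, [0, 0, 0.5], [0, 0, 0]]
    - [0, [0, 0, 0.5], [0, 0, 0]]
    - [0, [0, 0, 0.34], [0, 0, 0]]
    - [0, [0, 0, 0], [0, 0, 0]]
    - [0, [0, 0, 0], [0, 0, 0]]
    - [0, [0, 0, 0], [0, 0, 0]]

```text
time_s: 12.7
ee_pos: [0.5865, 0.2996, 0.132]
orientation: [-0.702, 2.623, 0.157]
wrist_force: [-0.2, 0.2, -0.2]
gripper_width: 0.0005
gripper_force: 0.0
```

Call:
jog_arm:
  moves:
    - [0, [0.15, 0, 0], [0, 0, 0]]
    - [0, [0.1, 0, 0], [0, 0, 0]]
    - [0, [0.05, 0, 0], [0, 0, 0]]
    - [0, [0, 0, 0], [0, 0, 0]]
    - [0, [0, 0, 0], [0, 0, 0]]

```text
time_s: 13.2
ee_pos: [0.5771, 0.2942, 0.1265]
orientation: [-0.702, 2.623, 0.156]
wrist_force: [-0.0, -0.5, 0.3]
gripper_width: 0.0003
gripper_force: 0.0
```

```bash
cat >> h.py <<'E'
def fs():
    s=robot.read_state();d=s["ee_pos"]-S0
    print("t",round(s["time_s"],2),"s,y,h mm",(np.array([d@gx,d@gy,d@gz])*1e3).round(2),"F groove",np.array([s["wrist_force"]@a for a in(gx,gy,gz)]).round(2))
E
python3 -c "
from h import *
fs()"
```

```text
t 13.2 s,y,h mm [158.14  -0.44 -11.42] F groove [-0.14 -0.46  0.38]
```

Call:
jog_arm:
  moves:
    - [0, [0.06, 0, 0], [0, 0, 0]]
    - [0, [0.06, 0, 0], [0, 0, 0]]
    - [0, [0.04, 0, 0], [0, 0, 0]]
    - [0, [0.04, 0, 0], [0, 0, 0]]
    - [0, [0, 0, 0], [0, 0, 0]]
    - [0, [0, 0, 0], [0, 0, 0]]

```text
time_s: 13.8
ee_pos: [0.5707, 0.2906, 0.1229]
orientation: [-0.702, 2.624, 0.156]
wrist_force: [-0.3, 0.5, 0.1]
gripper_width: 0.0006
gripper_force: 0.0
```

```bash
python3 -c "
from h import *
fs()"
```

```text
t 13.8 s,y,h mm [150.01  -0.43 -11.58] F groove [0.03 0.62 0.06]
```

Call:
jog_arm:
  moves:
    - [0, [0.02, 0, 0], [0, 0, 0]]
    - [0, [0.02, 0, 0], [0, 0, 0]]
    - [0, [0.02, 0, 0], [0, 0, 0]]
    - [0, [0.02, 0, 0], [0, 0, 0]]
    - [0, [0.02, 0, 0], [0, 0, 0]]
    - [0, [0, 0, 0], [0, 0, 0]]

```text
time_s: 14.4
ee_pos: [0.5674, 0.2887, 0.1211]
orientation: [-0.702, 2.624, 0.156]
wrist_force: [-0.2, 0.5, -0.4]
gripper_width: 0.0003
gripper_force: 0.0
```

Call:
jog_arm:
  moves:
    - [0, [0.02, 0, 0], [0, 0, 0]]
    - [0, [0.02, 0, 0], [0, 0, 0]]
    - [0, [0, 0, 0], [0, 0, 0]]

```text
time_s: 14.7
ee_pos: [0.5662, 0.288, 0.1204]
orientation: [-0.702, 2.624, 0.156]
wrist_force: [0.4, 0.3, 0.5]
gripper_width: 0.0004
gripper_force: 0.0
```

```bash
python3 -c "
from h import *
fs()"
```

```text
t 14.7 s,y,h mm [144.23  -0.39 -11.6 ] F groove [0.68 0.08 0.29]
```

Call:
jog_arm:
  moves:
    - [0, [0.02, 0, 0], [0, 0, 0]]
    - [0, [0.02, 0, 0], [0, 0, 0]]
    - [0, [0, 0, 0], [0, 0, 0]]

```text
time_s: 15.0
ee_pos: [0.5649, 0.2872, 0.1198]
orientation: [-0.702, 2.624, 0.156]
wrist_force: [0.5, 0.5, 0.1]
gripper_width: 0.0007
gripper_force: 0.0
```

Call:
jog_arm:
  moves:
    - [0, [0.02, 0, 0], [0, 0, 0]]
    - [0, [0.01, 0, 0], [0, 0, 0]]
    - [0, [0, 0, 0], [0, 0, 0]]

```text
time_s: 15.3
ee_pos: [0.564, 0.2867, 0.1193]
orientation: [-0.702, 2.624, 0.156]
wrist_force: [0.1, 0.4, 0.5]
gripper_width: 0.0003
gripper_force: 0.0
```

```bash
python3 -c "
from h import *
fs();fs()"
```

```text
t 15.3 s,y,h mm [141.45  -0.41 -11.6 ] F groove [0.46 0.28 0.32]
t 15.3 s,y,h mm [141.45  -0.41 -11.6 ] F groove [0.46 0.28 0.32]
```

Call:
jog_arm:
  moves:
    - [0, [0.02, 0, 0], [0, 0, 0]]
    - [0, [0.01, 0, 0], [0, 0, 0]]
    - [0, [0, 0, 0], [0, 0, 0]]

```text
time_s: 15.6
ee_pos: [0.563, 0.2861, 0.1187]
orientation: [-0.702, 2.624, 0.156]
wrist_force: [0.1, -0.4, -0.1]
gripper_width: 0.0002
gripper_force: 0.0
```

Call:
jog_arm:
  moves:
    - [0, [0.02, 0, 0], [0, 0, 0]]
    - [0, [0, 0, 0], [0, 0, 0]]

```text
time_s: 15.8
ee_pos: [0.5624, 0.2858, 0.1184]
orientation: [-0.702, 2.624, 0.156]
wrist_force: [-0.3, 0.0, 0.3]
gripper_width: 0.0004
gripper_force: 0.0
```

```bash
python3 -c "
from h import *
fs()
c=snap('scene');im=c['image']
hsv=cv2.cvtColor(im,cv2.COLOR_RGB2HSV).astype(int)
for n,(u,v,w,h),f in (('brass',(195,186,24,16),lambda h,s,v:(h>12)&(h<32)&(s>110)&(v>50)),('red',(195,190,22,14),lambda h,s,v:((h<8)|(h>172))&(s>130)&(v>50))):
    H=hsv[v:v+h,u:u+w];m=f(H[...,0],H[...,1],H[...,2]);y,x=np.nonzero(m);print(n,x.mean()+u,y.mean()+v,m.sum())
"
```

```text
t 15.8 s,y,h mm [139.42  -0.42 -11.61] F groove [-0.11  0.19  0.41]
brass 206.17391304347825 194.91304347826087 23
red 206.26666666666668 197.46666666666667 15
```

Call:
jog_arm:
  moves:
    - [0, [0.02, 0, 0], [0, 0, 0]]
    - [0, [0.01, 0, 0], [0, 0, 0]]
    - [0, [0, 0, 0], [0, 0, 0]]

```text
time_s: 16.15
ee_pos: [0.5615, 0.2853, 0.1179]
orientation: [-0.702, 2.624, 0.156]
wrist_force: [0.5, -0.5, -0.7]
gripper_width: 0.0004
gripper_force: 0.0
```

Call:
jog_arm:
  moves:
    - [0, [0.02, 0, 0], [0, 0, 0]]
    - [0, [0, 0, 0], [0, 0, 0]]

```text
time_s: 16.35
ee_pos: [0.5608, 0.2849, 0.1175]
orientation: [-0.702, 2.624, 0.156]
wrist_force: [0.1, 0.4, 0.0]
gripper_width: 0.0006
gripper_force: 0.0
```

Call:
jog_arm:
  moves:
    - [0, [0.02, 0, 0], [0, 0, 0]]
    - [0, [0, 0, 0], [0, 0, 0]]

```text
time_s: 16.55
ee_pos: [0.5604, 0.2846, 0.1173]
orientation: [-0.702, 2.624, 0.156]
wrist_force: [0.1, -0.0, -0.3]
gripper_width: 0.0002
gripper_force: 0.1
```

```bash
python3 -c "
from h import *
fs()"
```

```text
t 16.55 s,y,h mm [136.81  -0.44 -11.56] F groove [-0.06 -0.04 -0.25]
```

Call:
jog_arm:
  moves:
    - [0, [0.02, 0, 0], [0, 0, 0]]
    - [0, [0, 0, 0], [0, 0, 0]]

```text
time_s: 16.75
ee_pos: [0.5603, 0.2845, 0.1174]
orientation: [-0.701, 2.622, 0.157]
wrist_force: [2.3, 0.7, 0.6]
gripper_width: 0.0005
gripper_force: 1.2
```

Call:
jog_arm:
  moves:
    - [0, [0.015, 0, 0], [0, 0, 0]]
    - [0, [0, 0, 0], [0, 0, 0]]

```text
time_s: 16.95
ee_pos: [0.5602, 0.2844, 0.1175]
orientation: [-0.701, 2.621, 0.157]
wrist_force: [4.2, 2.2, 0.9]
gripper_width: 0.0006
gripper_force: 2.6
```

```bash
python3 -c "
from h import *
fs()
a=snap('scene');b=snap('top')
f=lambda c,u,v:cv2.resize(c['image'][v:v+60,u:u+80,::-1],(400,300),interpolation=cv2.INTER_CUBIC)
cv2.imwrite('pics/push.png',np.hstack([f(a,170,145),f(b,170,205)]))"
```

```text
t 16.95 s,y,h mm [136.71  -0.52 -11.36] F groove [ 4.72 -0.18 -1.22]
```

View pics/push.png

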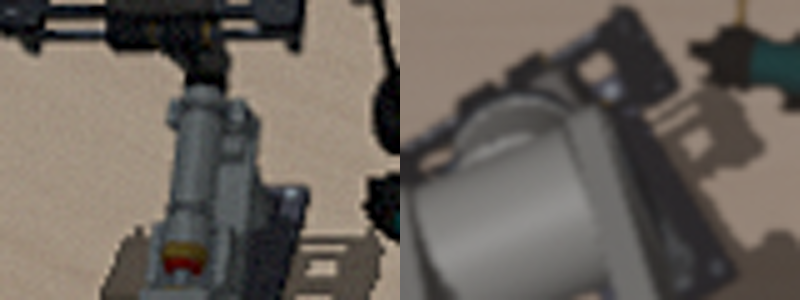

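In the picture the fingers touch the cap at scene about (211,159). The push is about 4.7 N and the TCP has stopped moving, so the brass end is on the pad. I'll build the push up gradually, staying well under 15 N.

Call:
jog_arm:
  moves:
    - [0, [0.015, 0, 0], [0, 0, 0]]
    - [0, [0, 0, 0], [0, 0, 0]]

```text
time_s: 17.25
ee_pos: [0.5602, 0.2843, 0.1176]
orientation: [-0.701, 2.62, 0.157]
wrist_force: [6.1, 3.1, 1.9]
gripper_width: 0.0007
gripper_force: 3.3
```

Call:
jog_arm:
  moves:
    - [0, [0.015, 0, 0], [0, 0, 0]]
    - [0, [0, 0, 0], [0, 0, 0]]
    - [0, [0, 0, 0], [0, 0, 0]]
    - [0, [0, 0, 0], [0, 0, 0]]

```text
time_s: 17.65
ee_pos: [0.5602, 0.2843, 0.1177]
orientation: [-0.701, 2.62, 0.157]
wrist_force: [6.0, 4.0, 2.9]
gripper_width: 0.0008
gripper_force: 3.8
```

```bash
python3 -c "
from h import *
fs()"
```

```text
t 17.65 s,y,h mm [136.71  -0.59 -11.14] F groove [ 7.79  0.47 -0.4 ]
```

Call:
jog_arm:
  moves:
    - [0, [0.015, 0, 0], [0, 0, 0]]
    - [0, [0, 0, 0], [0, 0, 0]]
    - [0, [0, 0, 0], [0, 0, 0]]
    - [0, [0, 0, 0], [0, 0, 0]]

```text
time_s: 18.05
ee_pos: [0.5602, 0.2842, 0.1178]
orientation: [-0.7, 2.619, 0.157]
wrist_force: [6.7, 3.7, 3.5]
gripper_width: 0.0006
gripper_force: 4.3
```

```bash
python3 -c "
from h import *
fs()"
```

```text
t 18.05 s,y,h mm [136.67  -0.64 -11.02] F groove [ 8.43 -0.11 -0.12]
```

The push reached about 8.5 N and nothing moved. Backing straight off, then up and away.

Call:
jog_arm:
  moves:
    - [0, [-0.05, 0, 0], [0, 0, 0]]
    - [0, [-0.1, 0, 0], [0, 0, 0]]
    - [0, [-0.3, 0, 0], [0, 0, 0]]
    - [0, [-0.3, 0, 0], [0, 0, 0]]
    - [0, [-0.2, 0, -0.4], [0, 0, 0]]
    - [0, [0, 0, -0.8], [0, 0, 0]]
    - [0, [0, -0.4, -0.9], [0, 0, 0]]
    - [0, [0, -0.8, -0.8], [0, 0, 0]]
    - [0, [0, -0.9, 0], [0, 0, 0]]
    - [0, [0, -0.9, 0], [0, 0, 0]]
    - [0, [0, -0.9, 0], [0, 0, 0]]
    - [0, [0, -0.9, 0], [0, 0, 0]]

```text
time_s: 19.25
ee_pos: [0.6422, 0.1082, 0.2377]
orientation: [-0.702, 2.623, 0.157]
wrist_force: [0.1, 0.1, 0.1]
gripper_width: 0.0002
gripper_force: 0.0
```

Call:
jog_arm:
  moves:
    - [0, [0, -0.9, 0], [0, 0, 0]]
    - [0, [0, -0.9, 0], [0, 0, 0]]
    - [0, [0, -0.6, 0], [0, 0, 0]]
    - [0, [0, 0, 0], [0, 0, 0]]
    - [0, [0, 0, 0], [0, 0, 0]]

```text
time_s: 19.75
ee_pos: [0.6891, 0.0261, 0.2368]
orientation: [-0.701, 2.625, 0.157]
wrist_force: [-0.2, -0.2, -0.4]
gripper_width: 0.0003
gripper_force: 0.0
```

```bash
python3 -c "
from h import *
import pickle
fs()
a=snap('scene');b=snap('top');c0=pickle.load(open('c0.pkl','rb'))
f=lambda c,u,v:np.clip(cv2.resize(c['image'][v:v+60,u:u+80,::-1],(400,300),interpolation=cv2.INTER_CUBIC)*1.3,0,255)
cv2.imwrite('pics/end.png',np.vstack([np.hstack([f(a,170,150),f(b,180,210)]),np.hstack([f(c0['scene'],170,150),f(c0['top'],180,210)])]))
def red(c,u,v,w,h):
    H=cv2.cvtColor(c['image'][v:v+h,u:u+w],cv2.COLOR_RGB2HSV).astype(int);m=((H[...,0]<8)|(H[...,0]>172))&(H[...,1]>130)&(H[...,2]>50);y,x=np.nonzero(m);return x.mean()+u,y.mean()+v,m.sum()
for c in(c0['scene'],a):print('red scene',red(c,195,188,22,18))
for c in(c0['top'],b):print('red top',red(c,205,245,30,25))
print(proj(a,[grv(-.003),grv(.127)]).round(1),proj(b,[grv(-.003),grv(.127)]).round(1))"
```

```text
t 19.75 s,y,h mm [ 171.19 -288.63  104.17] F groove [-0.45 -0.04 -0.28]
red scene (np.float64(205.57142857142858), np.float64(197.35714285714286), np.int64(14))
red scene (np.float64(206.0), np.float64(197.5), np.int64(14))
red top (np.float64(218.4), np.float64(257.3), np.int64(10))
red top (np.float64(218.66666666666666), np.float64(258.0), np.int64(3))
[[205.9 197.2]
 [210.5 160.3]] [[218.  256.8]
 [196.5 224.8]][ WARN:0@4.071] global loadsave.cpp:1063 imwrite_ Unsupported depth image for selected encoder is fallbacked to CV_8U.
```

View pics/end.png

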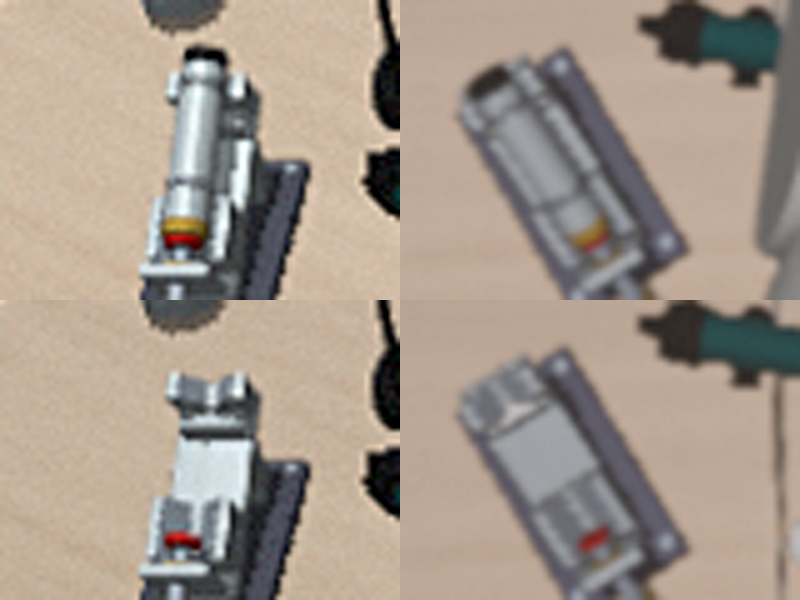

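The final picture shows the barrel seated on both flanks, cap uphill at scene about (211,160), brass ring directly on the red pad. The pad is where it was before: scene (206,197.5) now against (205.6,197.4) then.

```bash
python3 -c "
from h import *
print(robot.sign_off())"
```

```text
the job is handed in; nothing more can be done
None
```

The job is handed in: the barrel lies freely on both flanks, brass end pressed against the red stop with about 8.5 N after release, and neither the stop nor the barrel moved visibly during that push, at about 20 s on the robot clock.

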